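# Unclamp the dark finish sample and hang it in front of the pale one

## Robot

A 7-joint arm with a two-finger parallel gripper is mounted at the origin on the work surface; the furniture and walls round the work are solid. World frame = base frame: x ahead of the robot, y to its left, z up, the work surface at z = 0. Lengths are in m, angles in rad, forces in N, time in s.
With the tool pointing down it reaches from about 0.35 to 0.9 m from the base axis. Payload 8.1 kg.
Tool frame: the origin (TCP) lies at the very end of the fingers, on their centre line; the grasp point (between the pads) lies 19 mm behind it (arm.tcp_to_grasp is the z of the grasp point in the tool frame, in m); z points along the fingers, y is the line along which they close (so a half turn about z gives the same grasp; the last joint's range is limited). The gripper opens to 92 mm and grips with 3 to 60 N. Pads are 19 mm wide; open, the fingers measure 130 mm over their backs; the gripper's body (75 mm by 190 mm) begins 47 mm behind the grasp point.
Start: joints at [-1.444, 0.434, 0.025, 1.573, -0.012, 1.134, -0.075], TCP at [0.142, 0.609, 0.227] pointing down, gripper open.
Joint ranges: [-2.62, 2.62], [-0.44, 2.09], [-1.27, 1.32], [0.08, 2.57], [-1.32, 4.46], [0.12, 2], [-2.74, 2.74]. Speed limits (rad/s): [2.22, 2.22, 3.01, 3.01, 3.14, 3.14, 3.14].

## Interface

Orientations are given as a rotation vector (axis times angle).
In Python, from cell import readout, vision, sign_off, arm gives the robot as it stands. The module is installed in compiled form; this text tells all that it offers.
- The arm moves only by the shell command python3 -m creep 'ROWS' [FORCE]. ROWS is JSON, a list of rows, each a list of 5 numbers: the shift along the tool's x, y, z in units of 4 cm (1.0 is 4 cm), then the turn about the tool's z in units of 4 degrees (1.0 is 4 degrees), then the opening, from 0 (shut) to 1 (fully open). A call has 1 to 12 rows; each row shifts and turns the commanded pose from where the row before left it, along the tool's axes as they then stand; what a row does not reach is not made up. A row lasts 1/8 s, in which the tool goes at most 62.5 mm and 10.7 degrees, less where a joint would pass 70% of its speed; a pose out of reach is approached as far as the arm can. A call with a number of a shift or a turn outside -1 to 1 is refused whole. A call with a gripper value outside its range is refused whole. The fingers move at their own pace and stop on an object; FORCE is the grip in N (left out, the last holds). Time passes only in rows, so rows that do not move let the fingers close. It gives the time, the measured TCP pose, the force, the opening and the grip force at its end, in the units of the state.
- readout.observe(): the state, without advancing time (a new reading comes with each control period).
- vision.get_image(name): name is "side" or "top"; returns a dict with "pixels" (384x512x3 uint8, blue, green, red), "z_map" (384x512 float32, m along the optical axis (not along the pixel's ray), 0 where there is no reading), "camera_matrix" (3x3 intrinsics, pixels), "position" and "rotation" of the camera in the world. Camera axes: x right, y up, looking along -z (the intrinsics and any distortion apply to the point x, -y, -z); pixel columns grow to the right and rows downward; lengths in m; the calibration is good to about 2 mm. A picture is of the moment at which its call begins.
- sign_off(): hands the job in; it is judged then, once.
The state is a dict: "clock": time; "joints": joint angles; "dq": joint speeds; "joint_efforts": joint torques, N m; "position": TCP position; "ee_rot": TCP orientation; "force": force on the tool from outside, world axes, zero at the start; "ft_torque": the same for the moment, N m; "width": opening from 0.0 (shut) to 1.0 (fully open); "gripper_force": force on a finger pad.
Only numpy, scipy, OpenCV 4.12 (cv2) and the standard library are available. Lean on these libraries where they do the work, as an engineer would, in place of code of your own. Each camera call takes 0.05 s, during which the arm holds its last target. There are 200 camera calls.

## Task

Swing the clamp bar of the jig up and leave it up, slide the dark sample board out of the jig, and hang it by its hole on the stand's hook in front of the pale board that already hangs there, hole end up and pushed fully back so that it lies flat against the pale board. Keep the pale board in its place on the hook, and do not shift the other loose things.

Things in the scene. Friction and masses are not known exactly. Their poses are not given: they have to be found in the camera images.
- stand: fixed display stand. Origin: on the table, in the plane of symmetry; its x axis points from its open front to its back, y across, z up. Dark steel foot from x = -100 to +75 mm and y = +-50 mm, 12 mm thick; on it a plywood panel 96 mm wide leaning back, its front face 50 degrees from the horizontal and facing -x and up, from the foot's front edge (x = -94 mm) to z = 210 mm, with steel struts behind
- hook_root (a point): where the hook's axis leaves the panel's front face (stand frame 55, 0, 190 mm). Hook: black rubber-sleeved rod, 10 mm thick, 130 mm straight towards the stand's -x and up at 30 degrees, then 20 mm bent up to 50 degrees. Boards do not slide down it, they must be pushed
- hook_tip (a point): centre of the red ball, 12.4 mm in diameter, at the hook's tip (stand frame x = -70, y = 0, z = 270 mm). The tip meets the body of a gripper that holds a board at its hole, so hold the board lower, 70 mm or more from the hole, to push it home
- light_board_hole (a point): centre (half-way through the thickness) of the hanging hole of the pale wooden sample board that hangs on the hook, lying back on the panel; 160 x 60 x 12 mm, hole 27 mm in diameter, centred 20 mm from its upper end. Axes: x up along the board towards the hole end, z out of its front face
- jig: fixed clamping jig, plywood base 15 mm thick, x = -45 to +85, y = +-75 mm, origin on the table. Channel along x, floor z = 15, 63 mm wide between 12 mm high guides (x = -38 to 72), stop at x = 72, open at -x. Lips (top z = 34) reach over the board's edges at x = 30 to 72: it leaves only by sliding to -x, 40 mm to clear the lips, 75 mm the raised bar. Fingers fit only at the end that stands out
- clamp_bar (a joint): angle of the steel clamp bar that lies across the channel at x = 10 mm of the jig: 0 lying down, grows as it swings up, up to 1.6 rad. Hinge axis parallel to the jig's x through jig frame (10, 60, 34) mm; the bar (22 mm wide) reaches from it towards -y. A stiff hinge: it stays at any angle where it is left; about 2 N at the handle lift it
- bar_handle (a point): middle of the red round handle of the clamp bar: rod of 12 mm diameter and 60 mm length parallel to the jig's x, held at its ends by two posts 45 mm apart inside; at jig frame (10, -52, 76) mm when the bar is down, 112 mm from the hinge in the bar's direction and 42 mm above it, with 34 mm clear between its axis and the bar
- dark_board_center (a point): centre (half-way up) of the dark wooden sample board, 160 x 60 x 12 mm, about 0.09 kg, clamped flat in the jig's channel, its hole end standing out 45 mm from the jig's -x end. Axes: -x towards its hole end, z up. At first at about jig frame (-10, 0, 21) mm, so that its far end lies at x = 70 mm
- dark_board_hole (a point): centre of the dark board's hanging hole, 27 mm in diameter, 60 mm from the board's centre (20 mm from its end)
- tape_green_center (a point): centre of a loose roll of green tape lying flat, 104 mm in diameter, 24 mm high
- sanding_block_center (a point): centre of a loose cork sanding block, 53 x 97 x 26 mm (x, y, z)
- tape_measure_center (a point): centre of a loose yellow tape measure, 62 x 73 x 32 mm
- screw_box_center (a point): centre of a loose orange upright carton, 45 x 62 x 98 mm
- glue_bottle_center (a point): half-way up a loose white glue bottle, 56 mm in diameter, 186 mm high

How it is judged:
By the outcome, as a careful person would: the job done as asked, in the order asked, and still so for the second after the job is handed in, with the robot touching nothing.
It also fails if it takes over 64 s, if anything falls off the work surface, if the arm or the gripper's body presses on something with over 40 N, if the wrist force passes 120 N, or if a joint passes its speed limit or range.

## Working session

There is one attempt and no reset: what is moved stays moved. The work goes in short steps, Python scripts to look and compute and a shell command to move; the robot and the scene stay as the last step left them, time stands still between calls to the robot, and variables do not carry over. Pictures are saved under pics/ and viewed, at most 10 in all, crops included, and the job is handed in when it is done.

```bash
mkdir -p pics; cat > h.py <<'E'
import numpy as np,cv2
from scipy.spatial.transform import Rotation as R
from cell import readout,vision,arm
def cloud(im):
    K=np.array(im["camera_matrix"]);z=im["z_map"];v,u=np.mgrid[0:z.shape[0],0:z.shape[1]]
    p=np.stack([(u-K[0,2])/K[0,0]*z,-(v-K[1,2])/K[1,1]*z,-z],-1)
    Rm=np.array(im["rotation"]);Rm=Rm if Rm.shape==(3,3) else R.from_rotvec(Rm).as_matrix()
    P=p@Rm.T+np.array(im["position"]);P[z<=0]=np.nan
    return P
E
python3 - <<'E'
from h import *
for n in("side","top"):
    im=vision.get_image(n);cv2.imwrite(f"pics/{n}0.png",im["pixels"]);print(n,[k for k in im],im["camera_matrix"],im["position"],im["rotation"])
    np.savez(f"{n}0.npz",P=cloud(im),px=im["pixels"])
s=readout.observe();print(s);print(arm.tcp_to_grasp,R.from_rotvec(s["ee_rot"]).as_matrix().round(3))
E
```

```text
side ['pixels', 'z_map', 'camera_matrix', 'position', 'rotation'] [[477.79001749   0.         251.40644449]
 [  0.         477.79001749 187.01818605]
 [  0.           0.           1.        ]] [ 0.1297453  -0.96178863  1.42649044] [ 0.64308298 -0.11011491 -0.35763106]
top ['pixels', 'z_map', 'camera_matrix', 'position', 'rotation'] [[362.19912258   0.         258.16801249]
 [  0.         362.19912258 200.63220476]
 [  0.           0.           1.        ]] [ 0.36918235 -0.07768313  1.37396567] [ 0.07158077 -0.06542916 -1.57458569]
{'clock': 0.1, 'joints': array([-1.4436125 ,  0.43514453,  0.02501346,  1.57399547, -0.01158439,
        1.13400599, -0.07507546]), 'dq': array([-0.0005114 , -0.00227645,  0.00154987, -0.00182872,  0.00118144,
        0.00059237,  0.00093632]), 'joint_efforts': array([ 3.01407039e-03, -6.69130683e+01,  9.88126695e-01, -3.15147436e+01,
       -6.03987998e-02,  3.74381198e-02,  7.56682653e-05]), 'position': array([0.14233001, 0.60811119, 0.22603349]), 'ee_rot': array([-3.60265594e-01, -3.12086391e+00,  2.21281579e-03]), 'force': array([-0.59674925, -0.28203869, -0.27387114]), 'ft_torque': array([-0.02463096,  0.00895644, -0.00812535]), 'gripper_force': 0.0, 'width': 1.001651823738409}
-0.0188 [[-0.974  0.228 -0.   ]
 [ 0.228  0.974 -0.001]
 [-0.    -0.001 -1.   ]]
```

View pics/side0.png

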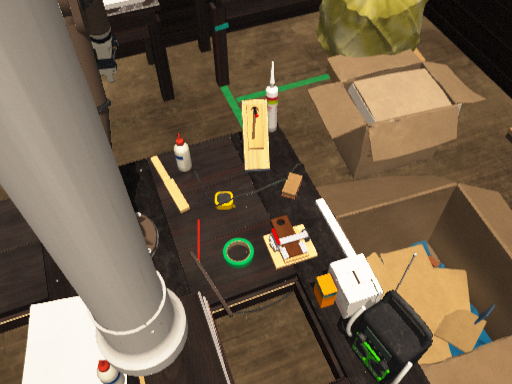

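View pics/top0.png

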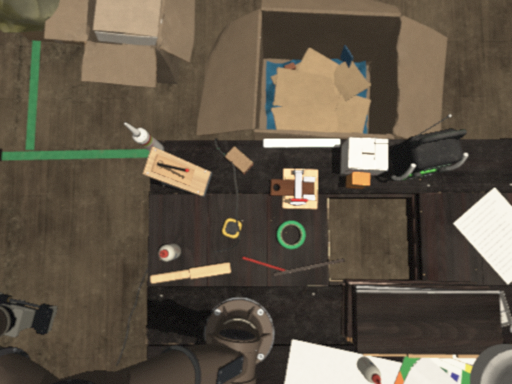

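```bash
python3 - <<'E'
from h import *
a=cv2.imread("pics/side0.png");b=cv2.imread("pics/top0.png")
c=np.vstack([np.hstack([cv2.resize(a[90:180,220:320],(400,300)) if 0 else cv2.resize(a[90:180,220:320],(400,300)),cv2.resize(a[205:280,240:340],(400,300))]),
np.hstack([cv2.resize(b[130:205,130:230],(400,300)),cv2.resize(b[155:230,240:340],(400,300))])])
cv2.imwrite("pics/crop0.png",c)
for n in("top","side"):
    d=np.load(n+"0.npz");P=d["P"];px=d["px"];hsv=cv2.cvtColor(px,cv2.COLOR_BGR2HSV);H,S,V=[hsv[...,i].astype(int) for i in range(3)]
    red=((H<8)|(H>172))&(S>150)&(V>90)
    k,l,st,ce=cv2.connectedComponentsWithStats(red.astype(np.uint8))
    for i in range(1,k):
        if st[i,4]>3: print(n,"red",ce[i].round(1),st[i,2:5],np.nanmedian(P[l==i],0).round(4))
    bright=V>40
    ins=(P[...,0]>.2)&(P[...,0]<.9)&(P[...,1]>-.4)&(P[...,1]<.7)
    for lo,hi in((.022,.034),(.01,.022),(.034,.05),(.06,.09)):
        m=ins&(P[...,2]>lo)&(P[...,2]<hi)
        k,l,st,ce=cv2.connectedComponentsWithStats(m.astype(np.uint8))
        for i in range(1,k):
            if st[i,4]>40: print(n,lo,hi,ce[i].round(1),st[i,2:5],np.nanmedian(P[l==i],0).round(4),px[l==i].mean(0).round())
E
```

```text
top red [186.5 169.8] [ 4  3 10] [0.561  0.1458 0.2752]
top red [298.7 199.7] [16  3 30] [ 0.4834 -0.2165  0.0866]
top red [163.5 253.3] [ 7  7 35] [0.3016 0.2413 0.1592]
top red [263.  263.4] [43 14 99] [ 0.2546 -0.0895  0.0067]
top red [375.8 378.6] [ 7  9 39] [-0.1023 -0.4501  0.1553]
top 0.022 0.034 [238.9 159. ] [ 27  27 331] [ 0.6449 -0.0011  0.0272] [106. 142. 176.]
top 0.022 0.034 [203.  181.4] [12 25 83] [0.561  0.1342 0.0271] [145. 191. 225.]
top 0.022 0.034 [285.3 186.8] [ 26  23 392] [ 0.538  -0.1778  0.0276] [ 74. 100. 136.]
top 0.022 0.034 [309.5 187.5] [ 16  23 273] [ 0.5337 -0.2633  0.0281] [117. 143. 173.]
top 0.022 0.034 [230.3 228.1] [ 16  20 175] [0.382  0.0318 0.031 ] [ 80. 129. 149.]
top 0.022 0.034 [291.3 234.4] [ 28  28 226] [ 0.3586 -0.1938  0.0248] [108. 167.  89.]
top 0.022 0.034 [210.4 270. ] [ 42  17 304] [0.2325 0.1011 0.0315] [149. 200. 228.]
top 0.01 0.022 [301.3 142.5] [ 76   8 574] [ 0.7095 -0.2379  0.0153] [246. 250. 250.]
top 0.01 0.022 [288.5 172.8] [12 11 85] [ 0.5929 -0.1864  0.0152] [153. 198. 222.]
top 0.01 0.022 [310.1 172.5] [ 16   8 111] [ 
[... 2213 characters left out ...]
  -0.2108  0.0187] [ 80. 154.  51.]
side 0.034 0.05 [256.4 158.3] [ 26  11 129] [0.5634 0.144  0.0414] [146. 221. 247.]
side 0.034 0.05 [237.4 197.3] [ 52  19 109] [ 0.4274 -0.0007  0.0398] [48. 71. 84.]
side 0.034 0.05 [294.5 237.5] [ 31  17 183] [ 0.5551 -0.2278  0.0388] [203. 209. 218.]
side 0.034 0.05 [273.5 243.1] [12 15 74] [ 0.4778 -0.2257  0.0446] [166. 173. 185.]
side 0.06 0.09 [272.2 118. ] [10  9 50] [0.6849 0.2891 0.0755] [151. 170. 183.]
side 0.06 0.09 [255.9 147.9] [ 26  13 208] [0.569  0.1657 0.0734] [132. 210. 242.]
side 0.06 0.09 [183.  157.4] [15 11 74] [0.2983 0.2192 0.0751] [123. 132. 137.]
side 0.06 0.09 [275.5 237.5] [10 19 68] [ 0.4825 -0.2292  0.0832] [ 34.  39. 203.]
```

View pics/crop0.png

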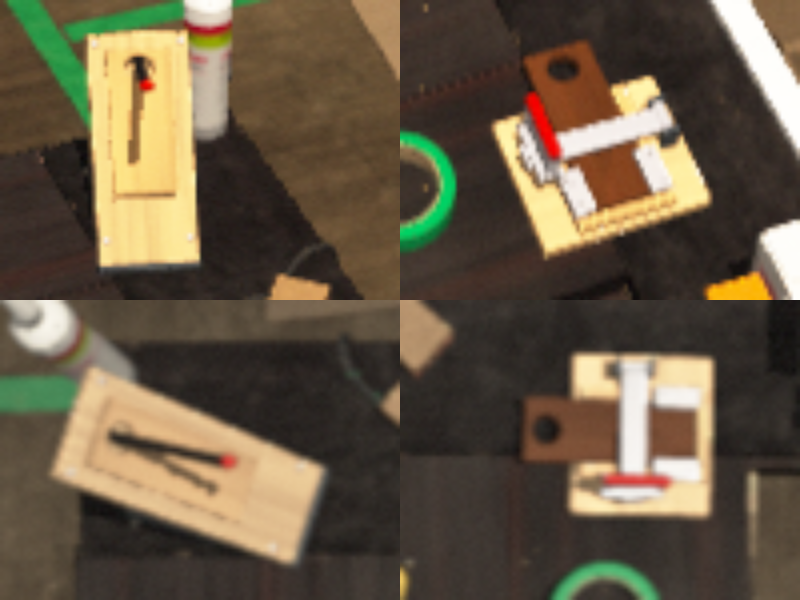

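The crops show the stand with the red ball at top (186.5,170) and side (256,115). The jig's board end is at top (285,187) with its hole at about (276,187), and the red handle is at top (299,200).

```bash
python3 - <<'E'
from h import *
T=np.load("top0.npz");S=np.load("side0.npz")
def rect(P,m,name):
    k,l,st,ce=cv2.connectedComponentsWithStats(m.astype(np.uint8));i=1+st[1:,4].argmax()
    q=P[l==i];r=cv2.minAreaRect((q[:,:2]*1000).astype(np.float32));print(name,[np.round(v,1) for v in r],"z",np.median(q[:,2]).round(4));return q
for n,d in(("top",T),("side",S)):
    P=d["P"];hsv=cv2.cvtColor(d["px"],cv2.COLOR_BGR2HSV)
    X,Y,Z=P[...,0],P[...,1],P[...,2]
    jig=(X>.42)&(X<.64)&(Y>-.36)&(Y<-.12)
    rect(P,jig&(Z>.010)&(Z<.2),n+" jig+board")
    rect(P,jig&(Z>.010)&(Z<.2)&(Y<-.19),n+" jigbase")
    rect(P,jig&(Z>.022)&(Z<.034)&(Y>-.175),n+" board end")
    rect(P,jig&(Z>.06),n+" handle")
    st=(X>.48)&(X<.72)&(Y>.09)&(Y<.34)&(Z>.02)&(Z<.225)&(hsv[...,2]>120)&(hsv[...,1]>40)&(hsv[...,1]<170)
    q=P[st]; 
    for _ in range(6):
        c=q.mean(0);nrm=np.linalg.svd(q-c)[2][2];nrm*=np.sign(nrm[2]);d_=(q-c)@nrm;q=q[abs(d_)<max(.004,1.5*d_.std())]
    e=(P-c)@nrm
    print(n,"plane",c.round(4),nrm.round(3),"tilt",np.degrees(np.arccos(nrm[2])).round(1),"yaw x",np.degrees(np.arctan2(-nrm[1],-nrm[0])).round(1),"rms",d_.std().round(4))
    blk=(X>.5)&(X<.72)&(Y>.1)&(Y<.34)&(e>.03)&(Z>.15)&(Z<.3)&(hsv[...,2]<110)
    q=P[blk];o=np.argsort(q[:,2]);print(len(q),q[o[::max(1,len(o)//8)]].round(3).tolist())
E
```

```text
top jig+board [array([ 534.5, -208.1]), array([174.3, 149.2]), np.float64(89.1)] z 0.0271
top jigbase [array([ 533.8, -242.5]), array([106.2, 149.2]), np.float64(89.4)] z 0.0282
top board end [array([ 532.7, -147.2]), array([52.8, 71.9]), np.float64(89.4)] z 0.0273
top handle [array([ 485.4, -218.8]), array([58.3, 11.1]), np.float64(89.0)] z 0.085
top plane [0.579  0.2047 0.1152] [-0.232 -0.732  0.64 ] tilt 50.2 yaw x 72.4 rms 0.0021
52 [[0.586, 0.236, 0.209], [0.588, 0.235, 0.213], [0.587, 0.227, 0.22], [0.58, 0.213, 0.224], [0.578, 0.204, 0.233], [0.574, 0.19, 0.24], [0.569, 0.182, 0.247], [0.571, 0.174, 0.254], [0.564, 0.163, 0.26]]
side jig+board [array([ 534.1, -212.9]), array([182.4, 151.3]), np.float64(87.6)] z 0.0258
side jigbase [array([ 533.2, -247.3]), array([115. , 152.4]), np.float64(89.6)] z 0.0266
side board end [array([ 537.5, -150.6]), array([50.3, 61.3]), np.float64(88.3)] z 0.0262
side handle [array([ 484.6, -223.7]), array([62.5, 13. ]), np.float64(87.2)] z 0.0836
side plane [0.5804 0.1981 0.117 ] [-0.167 -0.759  0.629] tilt 51.0 yaw x 77.6 rms 0.0051
13 [[0.587, 0.232, 0.211], [0.584, 0.224, 0.215], [0.588, 0.225, 0.217], [0.586, 0.219, 0.218], [0.579, 0.21, 0.224], [0.574, 0.198, 0.227], [0.576, 0.202, 0.227], [0.584, 0.203, 0.228], [0.58, 0.204, 0.228], [0.575, 0.191, 0.237], [0.578, 0.188, 0.239], [0.572, 0.183, 0.24], [0.573, 0.176, 0.246]]
```

```bash
python3 -m creep '[[0,0,-0.3,1,0.5],[0,0,-0.3,1,0.5],[0,0,-0.3,1,0.5],[0,0,-0.3,1,0.5],[0,0,-0.3,1,0.5],[0,0,-0.3,1,0.5],[0,0,-0.2,1,0.5],[0,0,0,1,0.5],[0,0,0,1,0.5],[0,0,0,1,0.5],[0,0,0,1,0.5],[0,0,0,1,0.5]]' 15
python3 -m creep '[[0,0,0,1,0.5],[0,0,0,1,0.5],[0,0,0,1,0.5],[0,0,0,1,0.5],[0,0,0,1,0.5],[0,0,0,1,0.5],[0,0,0,1,0.5],[0,0,0,0.2,0.5],[0,0,0,0,0.5]]'
```

```text
clock: 1.6
position: [0.1423, 0.6083, 0.3062]
ee_rot: [1.601, 2.702, -0.001]
force: [-0.2, -0.2, 0.4]
width: 0.499
gripper_force: 0.0
clock: 2.72
position: [0.1423, 0.6085, 0.3065]
ee_rot: [2.219, 2.223, -0.0]
force: [0.2, -0.2, -0.6]
width: 0.5
gripper_force: 0.0
```

```bash
python3 -m creep '[[-1,0.8,0,0,0.5],[-1,0.8,0,0,0.5],[-1,0.8,0,0,0.5],[-1,0.8,0,0,0.5],[-1,0.8,0,0,0.5],[-1,0.8,0,0,0.5],[-1,0.8,0,0,0.5],[-1,0.8,0,0,0.5],[-1,0.8,0,0,0.5]]'
python3 -m creep '[[-1,0.12,0,0,0.5],[-1,0.12,0,0,0.5],[-1,0.12,0,0,0.5],[-1,0.12,0,0,0.5],[-1,0.12,0,0,0.5],[-1,0.12,0,0,0.5],[-1,0.12,0,0,0.5],[-1,0.12,0,0,0.5],[-1,0.12,0,0,0.5],[-1,0.12,0,0,0.5],[-1,0.12,0,0,0.5],[-0.7,0.05,0,0,0.5]]'
```

```text
clock: 3.85
position: [0.4314, 0.2473, 0.307]
ee_rot: [-2.219, -2.223, -0.001]
force: [0.1, 0.7, 0.4]
width: 0.495
gripper_force: 0.0
clock: 5.35
position: [0.4855, -0.2212, 0.3068]
ee_rot: [2.22, 2.222, -0.0]
force: [-0.3, 0.4, 0.6]
width: 0.499
gripper_force: 0.0
```

```bash
python3 -m creep '[[0,0,1,0,0.5],[0,0,1,0,0.5],[0,0,1,0,0.5],[0,0,1,0,0.5],[0,0,1,0,0.5],[0,0,0.6,0,0.5],[0,0,0.5,0,0.5],[0,0,0,0,0.1],[0,0,0,0,0],[0,0,0,0,0],[0,0,0,0,0]]' 12
```

```text
clock: 6.72
position: [0.485, -0.2193, 0.0632]
ee_rot: [-2.221, -2.222, 0.0]
force: [0.6, -0.7, -1.3]
width: 0.125
gripper_force: 12.0
```

```bash
python3 -m creep '[[0,0.1,-0.24,0,0],[0,0.125,-0.23,0,0],[0,0.14,-0.22,0,0],[0,0.16,-0.205,0,0],[0,0.18,-0.19,0,0],[0,0.19,-0.175,0,0],[0,0.21,-0.155,0,0],[0,0.22,-0.14,0,0],[0,0.235,-0.115,0,0],[0,0.24,-0.1,0,0]]'
python3 -m creep '[[0,0.25,-0.075,0,0],[0,0.255,-0.055,0,0],[0,0.26,-0.03,0,0],[0,0.26,-0.01,0,0],[0,0.26,0.015,0,0],[0,0.26,0.035,0,0],[0,0.2,0.05,0,0],[0,0.2,0.055,0,0],[0,0,0,0,0]]'
python3 - <<'E'
from h import *
im=vision.get_image("side");cv2.imwrite("pics/bar.png",cv2.resize(im["pixels"][150:290,200:360],(800,600)[:1]+(600,)))
E
```

```text
clock: 7.98
position: [0.5578, -0.2209, 0.1345]
ee_rot: [2.221, 2.22, -0.002]
force: [-3.4, -7.8, -1.4]
width: 0.127
gripper_force: 11.9
clock: 9.1
position: [0.6363, -0.2207, 0.1347]
ee_rot: [2.22, 2.22, -0.002]
force: [0.3, -6.4, -1.9]
width: 0.125
gripper_force: 12.0
```

View pics/bar.png

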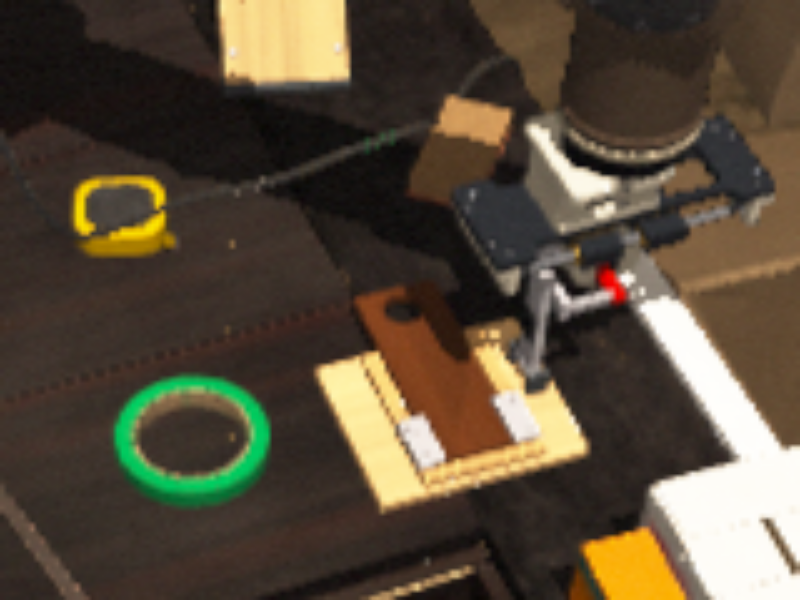

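```bash
python3 -m creep '[[0,0,0,0,0.27],[0,0,0,0,0.27],[0,0,-0.5,0,0.27],[0,0,-1,0,0.27],[0,0,-1,0,0.27],[0.6,-0.8,0,0,0.6],[0.6,-0.8,0,0,0.9],[0.6,-0.9,0,0,1],[0.05,-0.03,0,0,1],[0,0,0,0,1]]'
python3 - <<'E'
from h import *
im=vision.get_image("top");P=cloud(im);X,Y,Z=[P[...,i] for i in range(3)]
m=(X>.45)&(X<.62)&(Y>-.36)&(Y<-.1)&(Z>.11)&(Z<.17);print(np.sum(m),np.nanmedian(P[m],0) if m.any() else 0)
s=readout.observe();print(s["position"],s["width"])
d=np.load("side0.npz")["P"];im=vision.get_image("side");P=cloud(im)
hsv=cv2.cvtColor(im["pixels"],cv2.COLOR_BGR2HSV);red=((hsv[...,0]<8)|(hsv[...,0]>172))&(hsv[...,1]>150)&(hsv[...,2]>90)&(P[...,0]>.45)&(P[...,1]<0)
print("handle",np.nanmedian(P[red],0),red.sum())
E
```

```text
clock: 10.4
position: [0.5352, -0.1452, 0.2354]
ee_rot: [2.219, 2.222, 0.003]
force: [0.4, -0.4, 1.1]
width: 0.765
gripper_force: 0.0
0 0
[ 0.53535966 -0.14563254  0.23517969] 0.8061890115644231
handle [ 0.63378538 -0.2305853   0.14937758] 56
```

```bash
python3 -m creep '[[0,0,0.9,0,1],[0,0,1,0,1],[0,0,1,0,1],[0,0,1,0,1],[0,0,1,0,1],[0,0,0.5,0,1],[0,0,0.3,0,1],[0,0,0,0,0.5],[0,0,0,0,0.5],[0,0,0,0,0.5],[0,0,0,0,0.5]]' 20
```

```text
clock: 11.88
position: [0.5355, -0.145, 0.0069]
ee_rot: [2.219, 2.221, 0.003]
force: [2.1, -0.8, 1.0]
width: 0.653
gripper_force: 20.0
```

```bash
python3 -m creep '[[0.1,0,0,0,0.5],[0.2,0,0,0,0.5],[0.3,0,0,0,0.5],[0.3,0,0,0,0.5],[0.3,0,0,0,0.5],[0.3,0,0,0,0.5],[0.3,0,0,0,0.5],[0.2,0,0,0,0.5],[0.1,0,0,0,0.5],[0,0,0,0,0.5]]'
python3 -m creep '[[0,0,0,0,0.5],[0,0,-0.2,0,0.5],[0,0,-0.3,0,0.5],[0,0,-0.4,0,0.5],[0,0,-0.4,0,0.5],[0,0,-0.4,0,0.5],[0,0,-0.4,0,0.5],[0,0,0,0,0.5]]' 6
python3 - <<'E'
from h import *
im=vision.get_image("side");cv2.imwrite("pics/lift.png",cv2.resize(im["pixels"][150:290,200:360],(800,600)))
E
```

```text
clock: 13.12
position: [0.5354, -0.0607, 0.0065]
ee_rot: [2.218, 2.223, 0.002]
force: [5.3, -0.5, 0.3]
width: 0.653
gripper_force: 20.0
clock: 14.12
position: [0.5347, -0.0611, 0.0914]
ee_rot: [2.22, 2.221, 0.003]
force: [0.8, -0.9, -0.9]
width: 0.656
gripper_force: 6.0
```

View pics/lift.png

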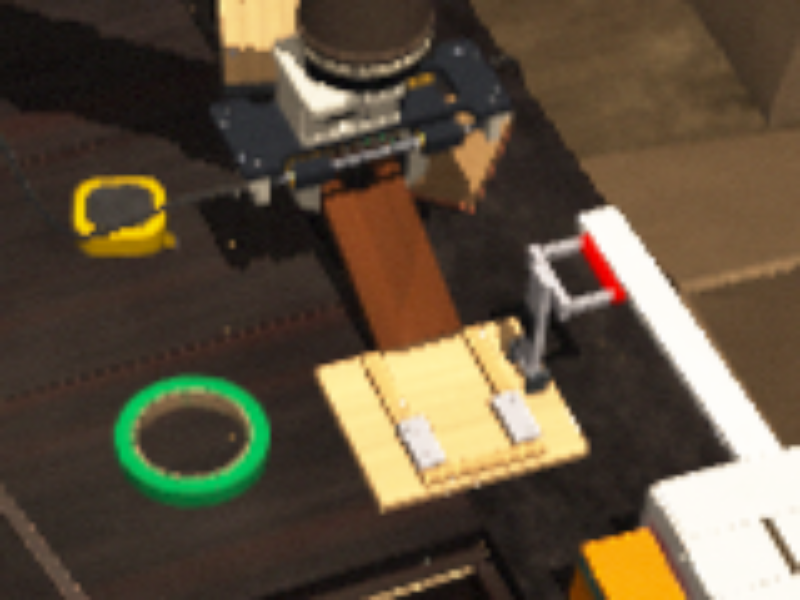

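The bar stands up. The board has pivoted in the grip, with its top edge at about (365,180) and its far end at about (420,335) at the jig's front edge.

```bash
cat >> h.py <<'E'
def board(P,px,lo,hi):
    h=cv2.cvtColor(px,cv2.COLOR_BGR2HSV)
    m=(h[...,0]>3)&(h[...,0]<18)&(h[...,1]>110)&(h[...,2]>35)&(h[...,2]<165)&np.all((P>lo)&(P<hi),-1)
    k,l,st,ce=cv2.connectedComponentsWithStats(m.astype(np.uint8));i=1+st[1:,4].argmax();q=P[l==i]
    for _ in range(5):
        c=q.mean(0);V=np.linalg.svd(q-c)[2];n=V[2]*np.sign(V[2][2]);e=(q-c)@n;q=q[abs(e)<max(.003,2*e.std())]
    t=(q-c)@V[0]
    print("n",len(q),"c",c.round(4),"nrm",n.round(3),"incl",np.degrees(np.arccos(n[2])).round(1),"long",V[0].round(3),"ends",(c+V[0]*t.min()).round(3),(c+V[0]*t.max()).round(3))
E
python3 - <<'E'
from h import *
im=vision.get_image("side");board(cloud(im),im["pixels"],[.48,-.2,.01],[.6,.02,.2])
print(readout.observe()["position"])
E
```

```text
n 647 c [ 0.534  -0.1246  0.0704] nrm [-0.043 -0.542  0.839] incl 32.9 long [-0.03  -0.839 -0.543] ends [ 0.536 -0.058  0.113] [ 0.532 -0.182  0.033]
[ 0.53400274 -0.06084472  0.09006021]
```

```bash
python3 -m creep '[[0,0,-0.3,0,0.5],[0,0,-0.35,0,0.5],[0,0,-0.25,0,0.5],[0,0,0,0,0.5]]'
python3 - <<'E'
from h import *
im=vision.get_image("side");board(cloud(im),im["pixels"],[.48,-.2,.01],[.6,.02,.2])
print(readout.observe()["position"])
E
```

```text
clock: 14.72
position: [0.5347, -0.0612, 0.1271]
ee_rot: [2.22, 2.221, 0.002]
force: [-0.2, -0.1, -1.1]
width: 0.657
gripper_force: 6.0
n 643 c [ 0.5343 -0.123   0.1041] nrm [-0.059 -0.576  0.815] incl 35.4 long [-0.038 -0.815 -0.578] ends [ 0.537 -0.057  0.151] [ 0.532 -0.179  0.064]
[ 0.53433703 -0.06111964  0.12650608]
```

```bash
python3 -m creep '[[0,0,0,0,0.5],[0,0,-0.5,0.5,0.5],[0,0,-0.6,0.5,0.5],[0,0,-0.6,0.5,0.5],[0,0,-0.6,0.5,0.5],[0,0,-0.6,0.5,0.5],[0,0,-0.6,0.5,0.5],[0,0,-0.4,0.5,0.5],[0,0,0,0.5,0.5]]' 30
python3 -m creep '[[0.4,-0.1,0,0,0.5],[0.6,-0.1,0,0,0.5],[0.7,-0.1,0,0,0.5],[0.7,-0.1,0,0,0.5],[0.6,-0.1,0,0,0.5],[0.6,-0.1,0,0,0.5],[0.5,-0.1,0,0,0.5],[0.3,-0.1,0,0,0.5],[0,0,0,0,0.5]]'
cat > m.py <<'E'
from h import *
import sys
def rays(im,uv):
    K=im["camera_matrix"];d=np.array([(uv[0]-K[0][2])/K[0][0],-(uv[1]-K[1][2])/K[1][1],-1.]);d=R.from_rotvec(im["rotation"]).as_matrix()@d
    return np.array(im["position"]),d/np.linalg.norm(d)
L=[];ims={}
for n in("top","side"):
    im=ims[n]=vision.get_image(n);P=cloud(im);h=cv2.cvtColor(im["pixels"],cv2.COLOR_BGR2HSV)
    m=((h[...,0]<8)|(h[...,0]>172))&(h[...,1]>150)&(h[...,2]>90)&(abs(P-[.56,.145,.27])<.03).all(-1)
    if m.any(): v,u=np.nonzero(m);L.append(rays(im,(u.mean(),v.mean())));print(n,u.mean(),v.mean(),m.sum())
    try: board(P,im["pixels"],[.45,-.05,.05],[.65,.25,.33])
    except Exception as e: print(e)
if len(L)==2:
    A=sum(np.eye(3)-np.outer(d,d) for o,d in L);b=sum((np.eye(3)-np.outer(d,d))@o for o,d in L);p=np.linalg.solve(A,b);print("ball",p.round(4),"gaps",[np.linalg.norm(np.cross(p-o,d)).round(4) for o,d in L])
s=readout.observe();print(s["position"].round(4),s["ee_rot"].round(3),s["force"].round(1),s["clock"])
cv2.imwrite(sys.argv[1],np.hstack([cv2.resize(ims["side"]["pixels"][75:180,205:295],(400,467)),cv2.resize(ims["top"]["pixels"][120:214,140:220],(400,467))]))
E
python3 m.py pics/app.png
```

```text
clock: 15.9
position: [0.5345, -0.0613, 0.2826]
ee_rot: [2.509, 1.889, 0.002]
force: [-0.6, -0.4, -1.0]
width: 0.647
gripper_force: 30.0
clock: 17.02
position: [0.5516, 0.1176, 0.2819]
ee_rot: [-2.507, -1.893, 0.001]
force: [-0.7, -0.0, -0.4]
width: 0.652
gripper_force: 30.0
n 578 c [0.5345 0.0551 0.2574] nrm [-0.211 -0.536  0.818] incl 35.1 long [-0.23  -0.786 -0.574] ends [0.548 0.101 0.291] [0.52  0.006 0.222]
side 256.3333333333333 115.11111111111111 9
n 1028 c [0.5383 0.0937 0.2289] nrm [-0.972  0.196  0.132] incl 82.4 long [ 0.038  0.681 -0.731] ends [0.536 0.048 0.278] [0.545 0.219 0.094]
[0.5518 0.1158 0.2822] [ 2.509  1.89  -0.   ] [-0.1 -1.8 -1.1] 17.125
```

View pics/app.png

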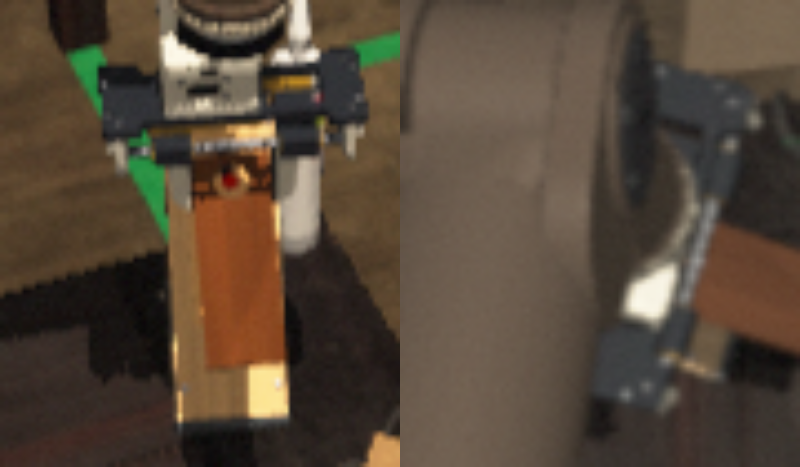

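The red ball shows centred through the board's hole, at crop (230,180), so the lateral alignment is good.

```bash
python3 -m creep '[[0.18,0,0.18,0,0.5],[0.18,0,0.18,0,0.5],[0.18,0,0.18,0,0.5],[0.18,0,0.18,0,0.5],[0.16,0,0.19,0,0.5],[0.16,0,0.19,0,0.5],[0,0,0,0,0.5]]'
python3 m.py pics/on.png
```

```text
clock: 18.0
position: [0.5629, 0.1574, 0.2373]
ee_rot: [-2.508, -1.892, 0.002]
force: [-0.1, -0.5, -0.3]
width: 0.65
gripper_force: 30.0
n 575 c [0.5459 0.0962 0.2136] nrm [-0.219 -0.539  0.814] incl 35.5 long [-0.225 -0.784 -0.579] ends [0.559 0.143 0.248] [0.532 0.047 0.177]
side 256.3636363636364 115.0909090909091 11
n 934 c [0.5479 0.1243 0.1983] nrm [-0.967  0.168  0.192] incl 78.9 long [-0.015  0.713 -0.701] ends [0.549 0.062 0.26 ] [0.546 0.222 0.103]
[0.5633 0.1565 0.2382] [ 2.508  1.891 -0.   ] [ 0.2  0.1 -1.5] 18.1
```

View pics/on.png

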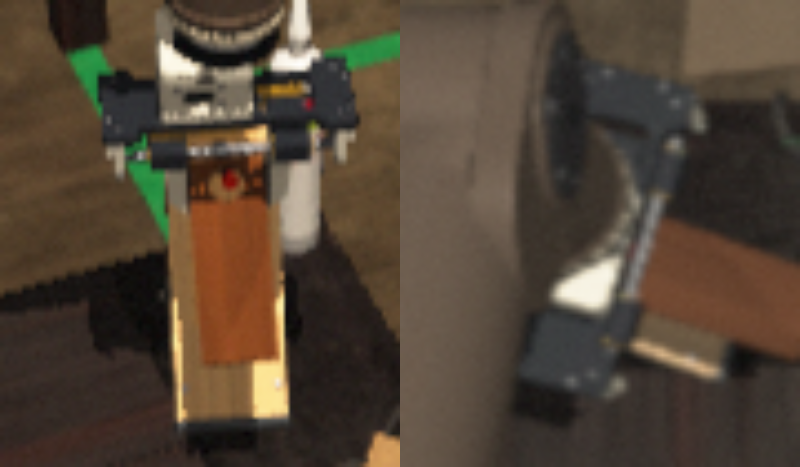

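```bash
python3 -m creep '[[0.2,0,0.12,0,0.5],[0.25,0,0.14,0,0.5],[0.2,0,0.12,0,0.5],[0,0,0,0,0.5]]'
python3 -m creep '[[0,0,0,0,0.75],[0,0,0,0,0.85],[0,0,0,0,0.9],[0,0,0,0,0.9],[0,0,-0.5,0,0.9],[0,0,-1,0,0.9],[0,0,-1,0,0.9],[-1,0,-0.3,0,0.9],[-1,0,0,0,0.6],[-1,0,0,0,0.4],[0,0,0,0,0.3]]'
python3 m.py pics/rel.png
```

```text
clock: 18.6
position: [0.5702, 0.1829, 0.2222]
ee_rot: [-2.507, -1.893, 0.002]
force: [-1.0, 0.6, -1.9]
width: 0.65
gripper_force: 30.0
clock: 19.98
position: [0.5367, 0.0625, 0.3357]
ee_rot: [-2.514, -1.884, -0.002]
force: [1.0, 0.5, -0.5]
width: 0.621
gripper_force: 0.0
attempt to get argmax of an empty sequence
side 256.5 115.2 10
n 793 c [0.5707 0.1898 0.1209] nrm [-0.526 -0.653  0.546] incl 56.9 long [-0.277 -0.475 -0.835] ends [0.598 0.237 0.204] [0.547 0.149 0.049]
[0.5374 0.0665 0.3352] [-2.509e+00 -1.890e+00 -1.000e-03] [1.3 0.4 0.5] 20.075
```

View pics/rel.png

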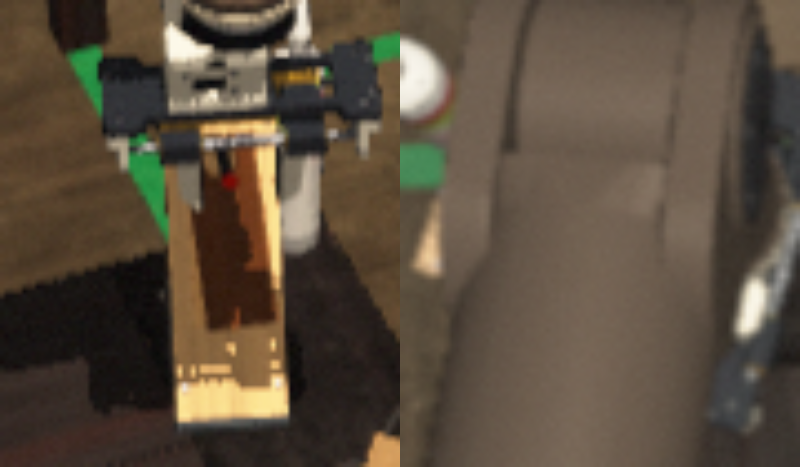

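```bash
cat > q.py <<'E'
from h import *
s=np.array([.276,.961,0]);t=np.array([-.961,.276,0]);O=np.array([.5808,.2133,0])
def prof(n):
    im=vision.get_image(n);P=cloud(im)-O;h=cv2.cvtColor(im["pixels"],cv2.COLOR_BGR2HSV)
    x=P@s;y=P@t;z=P[...,2];nn=(-.766*(x-55e-3)+.643*(z-.19))  # height over panel face
    a=.643*(x-55e-3)+.766*(z-.19)  # along panel, up, from hook root
    m=(abs(y)<.06)&(nn>-.02)&(nn<.2)&(a<.05)&(a>-.26)
    dark=m&(h[...,2]<125)&(h[...,1]>90)
    for lo in np.arange(-.24,.04,.02):
        r=m&(a>=lo)&(a<lo+.02)&(abs(abs(y)-.017)<.009);d=r&dark
        print(n,round(lo*1000),r.sum(),"nn",(np.nanmedian(nn[r])*1e3).round(1) if r.any() else "","dark",d.sum(),(np.nanmedian(nn[d])*1e3).round(1) if d.any() else "")
    return P
if __name__=="__main__": prof("side")
E
python3 q.py
```

```text
side -240 50 nn 0.5 dark 0 
side -220 52 nn 0.7 dark 0 
side -200 47 nn 1.7 dark 0 
side -180 51 nn 0.5 dark 0 
side -160 44 nn 22.1 dark 34 22.9
side -140 50 nn 24.0 dark 42 25.9
side -120 53 nn 25.9 dark 47 26.4
side -100 50 nn 25.4 dark 44 25.8
side -80 54 nn 26.2 dark 53 26.3
side -60 44 nn 25.5 dark 44 25.5
side -40 23 nn 26.2 dark 23 26.2
side -20 21 nn 21.2 dark 17 21.2
side 0 15 nn 1.2 dark 0 
side 20 0 nn  dark 0
```

The board hangs on the hook with its front face about 25 mm over the panel, where 24 mm is flush. I'll straddle the hook with the fingers and press it home.

```bash
python3 -m creep '[[0.6,0,0,0,0.28],[0.85,0,0,0,0.28],[0.9,0,0,0,0.28],[0.8,0,0,0,0.28],[0.6,0,0,0,0.28],[0.2,0,0,0,0.28],[0,0,0.6,0,0.28],[0,0,0.8,0,0.28],[0,0,0.8,0,0.28],[0,0,0.6,0,0.28],[0,0,0.3,0,0.28],[0,0,0,0,0.28]]' 30
python3 -m creep '[[0.09,0,0.05,0,0.28],[0.09,0,0.05,0,0.28],[0.09,0,0.05,0,0.28]]'
```

```text
clock: 21.62
position: [0.5807, 0.2179, 0.2108]
ee_rot: [-2.509, -1.89, 0.001]
force: [-0.7, -0.7, 0.9]
width: 0.28
gripper_force: 0.0
clock: 22.0
position: [0.5841, 0.2292, 0.2052]
ee_rot: [-2.508, -1.892, -0.001]
force: [0.2, 0.8, 0.1]
width: 0.278
gripper_force: 0.0
```

```bash
python3 -m creep '[[0.09,0,0.05,0,0.28],[0.07,0,0.04,0,0.28],[0,0,0,0,0.28]]';  python3 -m creep '[[0.07,0,0.04,0,0.28],[0.05,0,0.03,0,0.28],[0,0,0,0,0.28]]'
```

```text
clock: 22.38
position: [0.5855, 0.2348, 0.2012]
ee_rot: [2.508, 1.891, -0.001]
force: [-0.2, -0.3, 1.4]
width: 0.274
gripper_force: 0.5
clock: 22.75
position: [0.586, 0.2358, 0.1999]
ee_rot: [2.511, 1.887, -0.006]
force: [-10.0, -10.4, 18.3]
width: 0.28
gripper_force: 11.9
```

```bash
python3 -m creep '[[-0.2,0,-0.15,0,0.28],[-0.2,0,-0.25,0,0.28],[0,0,-0.8,0,0.28],[0,0,-1,0,0.28],[0,0,-1,0,0.28],[-0.8,0,-0.3,0,0.28],[-1,0,0,0,0.28],[-1,0,0,0,0.28],[-1,0,0,0,0.28],[-1,0,0,0,0.28],[-1,0,0,0,0.28]]'
python3 q.py; python3 m.py pics/fin.png
```

```text
clock: 24.12
position: [0.5182, -0.0004, 0.339]
ee_rot: [-2.508, -1.891, -0.002]
force: [-0.0, 0.3, -0.0]
width: 0.276
gripper_force: 0.0
side -240 51 nn 1.5 dark 9 1.1
side -220 52 nn 1.3 dark 0 
side -200 44 nn 2.7 dark 0 
side -180 48 nn 2.5 dark 0 
side -160 42 nn 20.7 dark 20 21.6
side -140 53 nn 24.9 dark 31 25.0
side -120 54 nn 25.0 dark 43 26.2
side -100 45 nn 23.2 dark 39 24.5
side -80 29 nn 26.0 dark 28 26.2
side -60 14 nn 25.0 dark 12 24.8
side -40 0 nn  dark 0 
side -20 0 nn  dark 0 
side 0 0 nn  dark 0 
side 20 0 nn  dark 0 
n 155 c [0.5698 0.2178 0.1633] nrm [-0.227 -0.731  0.643] incl 50.0 long [-0.068 -0.647 -0.759] ends [0.574 0.253 0.205] [0.567 0.187 0.127]
n 495 c [0.5652 0.1784 0.1045] nrm [-0.537 -0.631  0.56 ] incl 56.0 long [-0.602 -0.178 -0.778] ends [0.609 0.191 0.16 ] [0.522 0.166 0.049]
[ 0.5182 -0.0015  0.3394] [-2.512 -1.886 -0.003] [0.5 1.2 0.3] 24.275
```

View pics/fin.png

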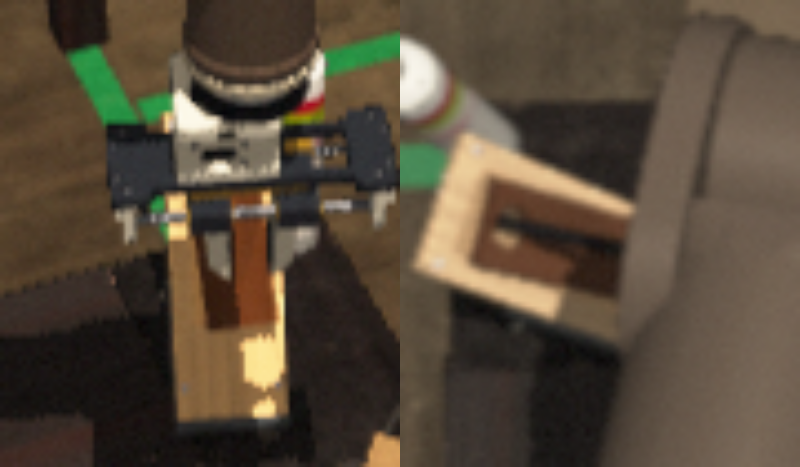

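The top view shows the dark board flat on the panel (fit 50.0°) over the pale one. I'll move clear and do a final numeric check.

```bash
python3 -m creep '[[-1,0,0,0,0.28],[-1,0,0,0,0.28],[-1,0,0,0,0.28],[-1,0,0,0,0.28],[-1,0,0,0,0.28],[-1,0,0,0,0.28],[0,0,0,0,0.28]]'
python3 - <<'E'
from q import *
for n in("top","side"): prof(n)
im=vision.get_image("top");P=cloud(im);board(P,im["pixels"],[.5,.1,.05],[.65,.3,.24])
for n in("top","side"):
    im=vision.get_image(n);P=cloud(im);O0=np.load(n+"0.npz")["P"]
    for k,(a,b) in dict(tape=(.3586,-.1938),block=(.645,-.001),measure=(.382,.032),glue=(.30,.24),screw=(.60,-.38)).items():
        f=[Q[(abs(Q[...,:2]-[a,b])<.09).all(-1)&(Q[...,2]>.015)&(Q[...,2]<.2)] for Q in(O0,P)];print(n,k,[(len(g),g.mean(0).round(3)) for g in f])
E
```

```text
clock: 25.15
position: [0.4518, -0.2323, 0.339]
ee_rot: [2.512, 1.885, 0.0]
force: [0.7, 0.0, -0.1]
width: 0.282
gripper_force: 0.0
top -240 42 nn 1.4 dark 0 
top -220 41 nn 0.7 dark 0 
top -200 40 nn 0.6 dark 0 
top -180 28 nn 1.1 dark 0 
top -160 26 nn 23.8 dark 12 22.9
top -140 46 nn 23.5 dark 36 24.6
top -120 36 nn 24.3 dark 25 25.4
top -100 35 nn 24.5 dark 29 24.8
top -80 39 nn 23.9 dark 33 24.4
top -60 47 nn 24.6 dark 47 24.6
top -40 53 nn 24.1 dark 53 24.1
top -20 49 nn 24.4 dark 45 24.4
top 0 104 nn 11.1 dark 43 23.6
top 20 46 nn -0.1 dark 0 
side -240 0 nn  dark 0 
side -220 5 nn 6.3 dark 0 
side -200 1 nn 2.5 dark 0 
side -180 4 nn -1.5 dark 0 
side -160 15 nn 18.5 dark 4 23.6
side -140 27 nn 21.6 dark 19 24.2
side -120 23 nn 24.3 dark 16 25.5
side -100 28 nn 23.1 dark 19 24.0
side -80 27 nn 24.7 dark 14 25.3
side -60 18 nn 26.1 dark 5 26.5
side -40 0 nn  dark 0 
side -20 0 nn  dark 0 
side 0 0 nn  dark 0 
side 20 0 nn  dark 0 
n 486 c [0.5822 0.2045 0.1528] nrm [-0.226 -0.732  0.643] incl 50.0 long [-0.106 -0.638 -0.763] ends [0.591 0.255 0.213] [0.574 0.154 0.092]
top tap
[... 178 characters left out ...]
[(391, array([0.378, 0.024, 0.05 ])), (393, array([0.378, 0.024, 0.049]))]
top glue [(492, array([0.269, 0.225, 0.075])), (488, array([0.269, 0.226, 0.076]))]
top screw [(1230, array([ 0.612, -0.422,  0.097])), (670, array([ 0.643, -0.428,  0.113]))]
side tape [(358, array([ 0.361, -0.201,  0.022])), (359, array([ 0.361, -0.2  ,  0.022]))]
side block [(347, array([ 0.637, -0.006,  0.026])), (173, array([ 0.634, -0.02 ,  0.024]))]
side measure [(382, array([0.374, 0.017, 0.05 ])), (388, array([0.374, 0.016, 0.05 ]))]
side glue [(512, array([0.283, 0.22 , 0.079])), (508, array([0.284, 0.219, 0.079]))]
side screw [(1326, array([ 0.603, -0.426,  0.099])), (1321, array([ 0.604, -0.428,  0.1  ]))]
```

```bash
python3 -c "from cell import sign_off;print(sign_off())"
```

```text
the job is handed in; nothing more can be done
None
```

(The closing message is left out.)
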